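# Close and latch the dust shutter of the disc tray

## Task

Slide the disc tray's sticky dust shutter fully home, away from the robot, so that both of its ends rest against the tray's far wall, working it along a little at a time by its two end posts so that it does not bind; then swing the brass catch fully across behind the left post. Be gentle: never force the shutter or the catch, and leave the loose parts beside the tray where they are.

Things in the scene. Friction and masses are not known exactly. Their poses are not given: they have to be found in the camera images.
- tray: Low fixed tray, 200 mm (x) by 300 mm (y), 39 mm high. Origin: centre of its underside; x points away from the robot (closing direction), y to the left, z up. Rails along x at y = +-113 to 138 mm, tops at z = 31.5 mm. A fixed clear window (y = -70 to 70 mm, top z = 38.5 mm) covers the middle, so the shutter is reached only at its ends. Far wall's inner face: x = +85 mm; near wall's: x = -85 mm.
- shutter: Dark steel plate, 60 mm (x) by 246 mm (y), 0.5 to 1 kg, lying in the rails with 2 mm play at each end. Origin: centre of its underside, axes as the tray's. When one end leads by some 14 to 20 mm it jams; pushing the lagging end frees it. Sliding one end takes 2 to 8 N; over 25 N is forcing. Home: touching the far wall, origin and both posts at x = +55 mm in the tray's frame.
- post_left (a point): Upright round steel post, 12 mm diameter, fixed to the shutter's left end (98 mm from its middle). The point is on the post's axis 64 mm above the bench; the post's top is 81 mm above the bench and it is bare from about 32 mm up.
- post_right (a point): The same post at the shutter's right end (98 mm right of its middle).
- catch (a joint): Brass swing catch, pivot at x = 36, y = 150 mm in the tray's frame. 0 = open, bar pointing to the tray's -x; it grows as the bar swings inward over the rail; 1.571 rad = closed against its stop, bar pointing to -y behind the left post (8 mm clear of it when home). Stays where left; 1 to 2 N at the knob moves it, over 25 N is forcing; it strikes the post if the shutter is not nearly home.
- catch_knob (a point): Upright round brass knob on the catch's bar, 12 mm diameter, 52 mm from the pivot. The point is on the knob's axis 64 mm above the bench; its top is 80 mm above the bench. The flat bar lies 35 to 41 mm above the bench.
- valve_body: Black cast valve body, 40x90x52 mm, loose on the bench just right of the tray; origin at its underside. Leave alone.
- bush: Turned steel bush, 26 mm diameter, 22 mm high, loose on the bench beyond the tray; origin at its underside. Leave alone.
- nut: Dark nozzle nut, 24 mm diameter, 30 mm high, loose on the bench beyond the tray; origin at its underside. Leave alone.

How it is judged (in metres and radians):
On the way, in this order (a step that is already met when the one before it is completed fails the run):
1. both ends of the shutter are home against the far wall, the catch still open (x of each of post_left, post_right in the frame of tray above 0.053 m and value of joint catch below 0.6 rad), for 0.2 s.
2. the catch is swung across behind the left post (value of joint catch above 1.45 rad), for 0.2 s.
At the end, for the whole second after the job is handed in: Both ends of the shutter are within 2 mm of the far wall (each post at least 53 mm along the tray's x), the catch is swung to at least 1.45 rad, and the shutter is at rest (x of each of post_left, post_right in the frame of tray above 0.053 m and value of joint catch above 1.45 rad and linear speed of shutter below 0.01 m/s); the robot touches nothing.
It fails at once if the shutter is pushed with more than 25 N (contact force between any of the arm, the fingers and shutter above 25 N).
It fails at once if the catch is pushed with more than 25 N (contact force between any of the arm, the fingers and catch above 25 N).
It fails at once if a loose part beside the tray is moved more than 15 mm (distance of any of valve_body, bush, nut from where it was at the start of the episode above 0.015 m).
It also fails if it takes over 72 s, if anything falls off the work surface, if the arm or the gripper's body presses on something with over 40 N, if the wrist force passes 120 N, or if a joint passes its speed limit or range.

## Robot

A 6-joint arm with a two-finger parallel gripper is mounted at the origin on a cart in front of the work surface, level with it; the furniture and walls round the work are solid. World frame = base frame: x ahead of the robot, y to its left, z up, the work surface at z = 0. Lengths are in mm, angles in rad, forces in N, time in s.
With the tool pointing down it reaches from about 325 to 775 mm from the base axis. Payload 9.3 kg.
Tool frame: the origin (TCP) lies midway between the tips of the shut fingers; the grasp point (between the pads) lies 19 mm behind it; z points along the fingers, y is the direction in which the jaws open and shut (so a half turn about z gives the same grasp; the last joint's range is limited). The gripper opens to 85 mm and grips with 20 to 120 N. Pads are 22 mm wide; open, the fingers measure 114 mm over their backs; the gripper's body (76 mm by 85 mm) begins 54 mm behind the grasp point. The pads swing forward as they close: fully open they stand 13 mm farther back than shut.
Start: joints at [1.097, 0.259, 0.021, 1.334, 0, 1.418], TCP at [173.43, 521.937, 231.279] pointing down, gripper open.
Joint ranges: [-3.04, 3.04], [-0.91, 1.82], [-1.04, 1.36], [-1.92, 1.95], [-1.52, 1.45], [-3.14, 3.14]. Speed limits (rad/s): [2.22, 2.22, 2.79, 3.14, 3.14, 3.14].

## Interface

Orientations are given as a unit quaternion [x, y, z, w].
In Python, from station import readout, imaging, workorder gives the robot as it stands.
- The arm moves only by the tool send_rows, never from a script. Its argument "motion" is a list of rows, each a list of 5 numbers: the shift along the tool's x, y, z in m, then the turn about the tool's z in degrees, then the finger opening in m, from 0 to 0.0854. A call has 1 to 20 rows; each row is the pose to reach, as a shift and turn from the pose commanded when the call began, along the tool's axes at that moment; what a row does not reach only later rows make up. A row lasts 1/10 s, in which the tool goes at most 50 mm and 8.59 degrees, less where a joint would pass 70% of its speed; a pose out of reach is approached as far as the arm can. A call with a gripper value outside its range is refused whole. The fingers move at their own pace and stop on an object; "force" is the grip in N (left out, the last holds). Time passes only in rows, so rows that repeat a pose let the fingers close. It gives the time, the measured TCP pose, the force and the opening at its end, in the units of the state.
- readout.read_state(): the state, without advancing time (a new reading comes with each control period).
- imaging.read_camera(name): name is "side" or "top"; returns a dict with "color" (400x640x3 uint8, red, green, blue), "K" (3x3 intrinsics, pixels), "camera_from_world" (4x4, takes a point from world to camera coordinates). Camera axes: x right, y down, z forward; pixel columns grow to the right and rows downward; lengths in mm; the calibration is good to about 2 mm. A picture is of the moment at which its call begins. There is no depth.
- workorder.job_done(): hands the job in, once; it reports no verdict.
The state is a dict: "t": time; "joint_positions": joint angles; "joint_velocities": joint speeds; "joint_efforts": joint torques, N m; "eef_pos": TCP position; "ee_rot": TCP orientation; "ft_force": force on the tool from outside, world axes, zero at the start; "torque": the same for the moment, N m; "gripper_width": opening from 0.0 (shut) to 1.0 (fully open).
Only numpy, scipy, OpenCV 4.12 (cv2) and the standard library are available. Lean on these libraries where they do the work, as an engineer would, in place of code of your own. Each camera call takes 0.05 s, during which the arm holds its last target. There are 200 camera calls.

## Working session

There is one attempt and no reset: what is moved stays moved. The work goes in short steps, Python scripts to look and compute and a tool call to move; the robot and the scene stay as the last step left them, time stands still between calls to the robot, and variables do not carry over. Pictures are saved under pics/ and viewed, about 8 in all and at most 12, crops included, and the job is handed in when it is done.

Besides the shell and the picture viewer there is one more tool, called after "Emit:" as name(argument=value, ...) on one line, values as JSON. send_rows: Moves the arm, as the interface text tells. Its arguments: {"type":"object","properties":{"motion":{"type":"array"},"force":{"type":"number"}},"required":["motion"]}

```bash
mkdir -p pics; cat > h.py <<'E'
import numpy as np, cv2
from station import readout, imaging, workorder
def cam(n,save=None):
    d=imaging.read_camera(n)
    if save: cv2.imwrite('pics/'+save,d['color'][:,:,::-1])
    return d
def ray(d,u,v,z):
    K=np.array(d['K']);T=np.array(d['camera_from_world']);R=T[:3,:3];c=-R.T@T[:3,3]
    r=R.T@np.linalg.inv(K)@[u,v,1]; return c+r*(z-c[2])/r[2]
def proj(d,p):
    T=np.array(d['camera_from_world']);q=np.array(d['K'])@(T[:3,:3]@p+T[:3,3]);return q[:2]/q[2]
E
python3 - <<'E'
from h import *
import pickle
s=readout.read_state();print(s)
for n in('top','side'):
    d=cam(n,n+'0.png');pickle.dump(d,open(n+'.pkl','wb'))
    T=d['camera_from_world'];print(n,-T[:3,:3].T@T[:3,3],d['K'][0])
E
```

```text
{'t': 0.0, 'joint_positions': array([ 1.09741706e+00,  2.59217416e-01,  2.07433358e-02,  1.33371219e+00,
       -2.46857168e-06,  1.41819371e+00]), 'joint_velocities': array([-8.39951739e-04,  1.00488301e-05, -1.09963860e-03,  1.14626838e-03,
        1.57366289e-03, -6.07341902e-04]), 'joint_efforts': array([-3.19243554e-03, -5.55645776e+01,  3.44536543e+01,  1.31535469e-02,
       -3.24874736e-04, -6.25566852e-07]), 'eef_pos': array([173.28925184, 521.68060637, 230.64522051]), 'ee_rot': array([ 1.59701524e-01,  9.87165103e-01, -6.61590076e-04, -2.12812104e-04]), 'ft_force': array([-0.51828338,  0.19295593, -0.87254073]), 'torque': array([-0.00523284,  0.04631286,  0.00176739]), 'gripper_width': 0.997199877220764}
top [ 481.30271816  -21.40804551 1092.78461658] [460.96288513   0.         317.86418463]
side [606.41690934 817.75779494 530.85294925] [471.13358912   0.         307.7946255 ]
```

View pics/top0.png

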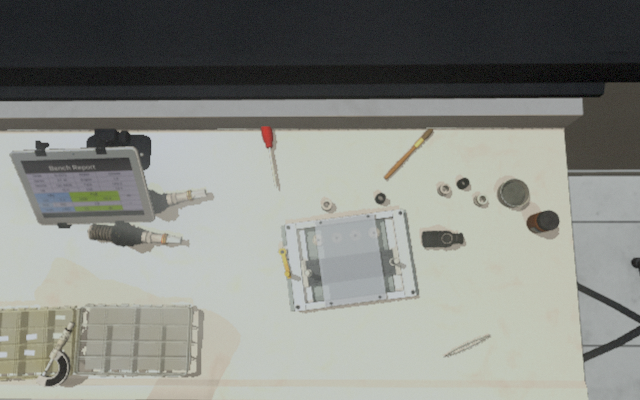

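View pics/side0.png

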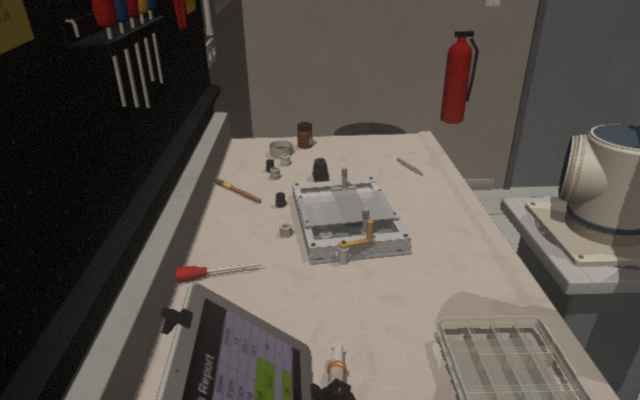

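The top view shows the tray centred near (349,260) and turned slightly. The catch knob is near (297,278), the posts near (308,270) and (400,265), the valve body at (442,239), and the bush and nut at (327,205) and (380,199). The next picture is an enlarged crop.

```bash
python3 - <<'E'
from h import *
a=cv2.imread('pics/top0.png')[195:320,270:430];b=cv2.imread('pics/side0.png')[160:270,280:420]
cv2.imwrite('pics/c1.png',cv2.resize(a,None,fx=5,fy=4.8*5/4.8,interpolation=cv2.INTER_CUBIC)[:600])
cv2.imwrite('pics/c2.png',cv2.resize(b,None,fx=5,fy=5,interpolation=cv2.INTER_CUBIC))
E
```

```text
(no output)
```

View pics/c1.png

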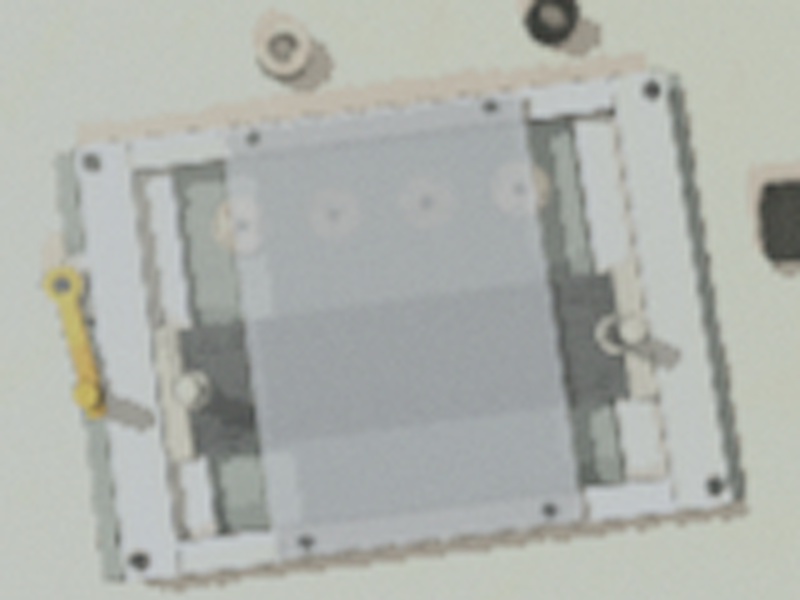

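View pics/c2.png

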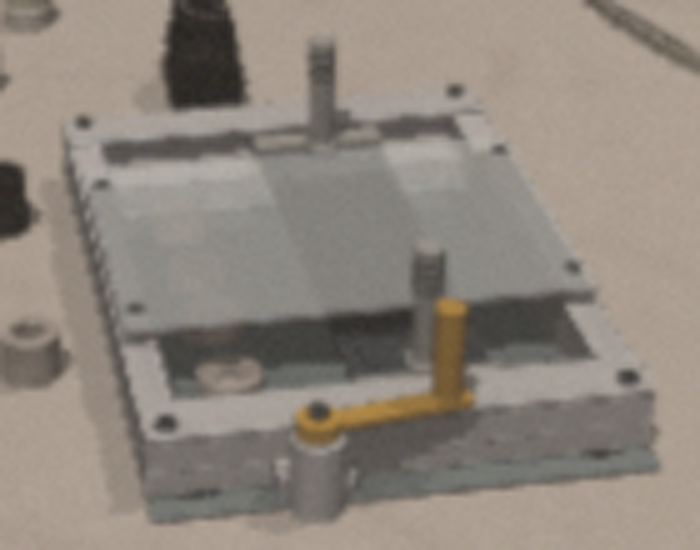

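The crop shows the tray's corner screws at (92,162), (652,90), (715,486) and (140,560). The post tops are at about (195,388) and (632,332), the knob top at (86,393) and the pivot at (62,284). The side crop shows the left post top at (428,247), the right at (321,45), the knob top at (452,305) and the pivot at (319,411).

```bash
python3 - <<'E'
from h import *
import pickle
D={n:pickle.load(open(n+'.pkl','rb')) for n in('top','side')}
def f(n,u,v,z):
    o=(270,195) if n=='top' else (280,160)
    return ray(D[n],(u+.5)/5-.5+o[0],(v+.5)/5-.5+o[1],z)[:2]
S=np.array([f('top',*p,39) for p in[(92,162),(652,90),(715,486),(140,560)]])
S2=np.array([f('side',*p,39) for p in[(83,124),(455,91),(628,378),(166,424)]]) # FR NR NL FL
S2=S2[[3,0,1,2]]
for s in(S,S2):
    c=s.mean(0);ax=(s[0]+s[1]-s[2]-s[3]);ay=s[0]+s[3]-s[1]-s[2]
    print(s.round(1).tolist(),c.round(1),np.degrees(np.arctan2(ax[1],ax[0])),np.degrees(np.arctan2(-ay[0],ay[1])),np.linalg.norm(ax)/2,np.linalg.norm(ay)/2)
c=(S.mean(0)+S2.mean(0))/2
pts={'L':((195,388),(428,247),81),'R':((632,332),(321,43),81),'K':((86,393),(452,305),80),'piv':((62,284),(319,411),42)}
for a in (8,):
  pass
dirs=[]
for s in(S,S2):
    ay=s[0]+s[3]-s[1]-s[2];dirs.append(np.arctan2(-ay[0],ay[1]))
th=np.mean(dirs);R=np.array([[np.cos(th),-np.sin(th)],[np.sin(th),np.cos(th)]])
print('c',c,np.degrees(th))
for k,(a,b,z) in pts.items():
    A=f('top',*a,z);B=f('side',*b,z);print(k,A.round(1),B.round(1),'tray',((A-c)@R).round(1),((B-c)@R).round(1))
s=readout.read_state()
from scipy.spatial.transform import Rotation as Q
print(Q.from_quat(s['ee_rot']).as_matrix().round(3))
for n,u,v,z in(('top',327,205,22),('top',380,199,30),('top',442,239,52)):print(ray(D[n],u,v,z).round())
E
```

```text
[[598.4, 66.4], [631.6, -191.4], [452.3, -214.9], [419.1, 42.8]] [525.3 -74.3] 7.495743210680146 7.340936794260403 180.85017439854255 259.88871796667024
[[599.2, 78.9], [632.5, -176.4], [454.1, -201.2], [421.4, 55.9]] [526.8 -60.7] 7.655495822261018 7.355863975368817 179.6988233312344 258.34004313138865
c [526.06973722 -67.49182253] 7.34840038481461
L [494.9  16.9] [495.7  23.9] tray [-20.1  87.7] [-18.5  94.6]
R [ 519.3 -173.2] [ 521.6 -168.7] tray [ -20.3 -104. ] [-17.4 -99.8]
K [492.7  64.4] [491.8  66.3] tray [-16.3 135.1] [-16.8 137.1]
piv [542.2  79.2] [541.7  77.5] tray [ 34.8 143.4] [ 34.  141.8]
[[-0.949  0.315 -0.001]
 [ 0.315  0.949 -0.001]
 [ 0.    -0.001 -1.   ]]
[652. -23.  22.]
[ 665. -147.   30.]
[ 570. -282.   52.]
```

The screws sit at z≈31.5, not 39, which resolves the y mismatch between the cameras. The tray centre is then about (525.6,-74.9) with yaw 7.4°. The pivot checks at (36,150), and both posts are at tray x≈-18.

I'll move to behind the left post, staying high, with the tool's x along -tray x.

Emit:
send_rows(motion=[[-0.43, -0.391, 0, -25.8, 0], [-0.43, -0.391, 0, -25.8, 0], [-0.43, -0.391, 0, -25.8, 0], [-0.43, -0.391, 0, -25.8, 0], [-0.43, -0.391, 0, -25.8, 0], [-0.43, -0.391, 0, -25.8, 0], [-0.43, -0.391, 0, -25.8, 0], [-0.43, -0.391, 0, -25.8, 0], [-0.43, -0.391, 0, -25.8, 0], [-0.43, -0.391, 0, -25.8, 0], [-0.43, -0.391, 0.05, -25.8, 0], [-0.43, -0.391, 0.1, -25.8, 0], [-0.43, -0.391, 0.11, -25.8, 0], [-0.43, -0.391, 0.11, -25.8, 0], [-0.43, -0.391, 0.11, -25.8, 0], [-0.43, -0.391, 0.11, -25.8, 0]], force=20)

```text
t: 1.7
eef_pos: [458.6, 15.7, 122.6]
ee_rot: [-0.065, 0.998, -0.0, 0.001]
ft_force: [0.4, -0.3, 0.9]
gripper_width: 0.001
```

```bash
cat >> h.py <<'E'
C=np.array([525.6,-74.9]);TH=np.radians(7.4)
RT=np.array([[np.cos(TH),-np.sin(TH)],[np.sin(TH),np.cos(TH)]])
def st():
    s=readout.read_state();p=s['eef_pos'];from scipy.spatial.transform import Rotation as Q
    m=Q.from_quat(s['ee_rot']).as_matrix()
    f=s['ft_force'];print('t',round(s['t'],2),'tray',((p[:2]-C)@RT).round(1),'z',p[2].round(1),'F tray',(f[:2]@RT).round(1),f[2].round(1),'yawerr',np.degrees(np.arctan2(m[1,1],m[0,1])-np.pi/2-TH).round(2),'w',round(s['gripper_width'],3))
E
python3 -c "
from h import *
st()"
```

```text
t 1.7 tray [-54.8  98.5] z 122.6 F tray [ 0.3 -0.4] 0.9 yawerr 0.05 w 0.001
```

Emit:
send_rows(motion=[[0, 0, 0.04, 0, 0], [0, 0, 0.074, 0, 0], [0, 0, 0.074, 0, 0], [-0.008, 0, 0.074, 0, 0], [-0.013, 0, 0.074, 0, 0], [-0.016, 0, 0.074, 0, 0], [-0.018, 0, 0.074, 0, 0], [-0.02, 0, 0.074, 0, 0], [-0.022, 0, 0.074, 0, 0], [-0.024, 0, 0.074, 0, 0]])

```text
t: 2.7
eef_pos: [480.4, 18.5, 47.4]
ee_rot: [-0.065, 0.998, 0.0, -0.001]
ft_force: [-7.8, 0.3, 6.3]
gripper_width: -0.002
```

```bash
python3 - <<'E'
from h import *
st();d=cam('top');a=d['color'][195:320,270:430,::-1]
b=cam('side')['color'][150:270,270:430,::-1]
cv2.imwrite('pics/c3.png',cv2.resize(np.hstack([a[:120],b]),None,fx=2.5,fy=2.5,interpolation=cv2.INTER_CUBIC))
E
```

```text
t 2.7 tray [-32.7  98.4] z 47.4 F tray [-7.7  1.3] 6.3 yawerr 0.02 w -0.002
```

View pics/c3.png

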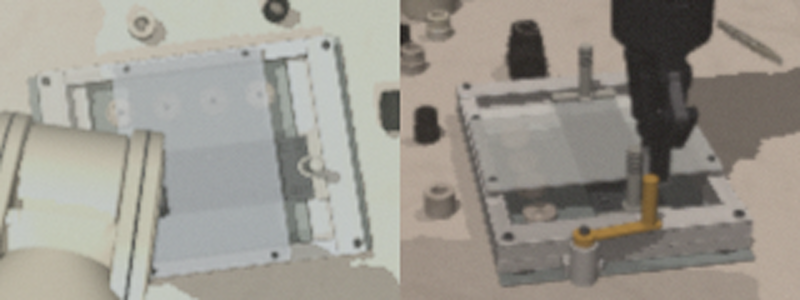

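The left post is in contact at about 7.7 N, with the finger behind it and clear of the knob. Now I'll continue left, then cross to the right post.

Emit:
send_rows(motion=[[-0.002, 0, 0, 0, 0], [-0.004, 0, 0, 0, 0], [-0.006, 0, 0, 0, 0], [0.008, 0, 0, 0, 0], [0.008, -0.04, 0, 0, 0], [0.008, -0.085, 0, 0, 0], [0.008, -0.13, 0, 0, 0], [0.008, -0.17, 0, 0, 0], [0.008, -0.196, 0, 0, 0], [0.007, -0.196, 0, 0, 0], [0.005, -0.196, 0, 0, 0], [0.003, -0.196, 0, 0, 0], [0.001, -0.196, 0, 0, 0], [-0.001, -0.196, 0, 0, 0], [-0.003, -0.196, 0, 0, 0], [-0.005, -0.196, 0, 0, 0], [-0.007, -0.196, 0, 0, 0], [-0.009, -0.196, 0, 0, 0], [-0.011, -0.196, 0, 0, 0]])

```text
t: 4.7
eef_pos: [517.6, -173.6, 47.3]
ee_rot: [-0.065, 0.998, -0.0, -0.001]
ft_force: [-4.7, -1.1, 1.4]
gripper_width: 0.005
```

```bash
python3 -c "
from h import *
st()"
```

```text
t 4.7 tray [-20.7 -96.8] z 47.3 F tray [-4.8 -0.5] 1.4 yawerr 0.08 w 0.005
```

Emit:
send_rows(motion=[[0.012, 0, 0, 0, 0], [0.012, 0.04, 0, 0, 0], [0.012, 0.085, 0, 0, 0], [0.012, 0.13, 0, 0, 0], [0.012, 0.17, 0, 0, 0], [0.012, 0.196, 0, 0, 0], [0.01, 0.196, 0, 0, 0], [0.008, 0.196, 0, 0, 0], [0.006, 0.196, 0, 0, 0], [0.004, 0.196, 0, 0, 0], [0.002, 0.196, 0, 0, 0], [0.0, 0.196, 0, 0, 0], [-0.002, 0.196, 0, 0, 0], [-0.004, 0.196, 0, 0, 0], [-0.006, 0.196, 0, 0, 0], [-0.008, 0.196, 0, 0, 0], [-0.01, 0.196, 0, 0, 0]])

```text
t: 6.4
eef_pos: [501.4, 20.5, 47.1]
ee_rot: [-0.064, 0.998, 0.0, -0.002]
ft_force: [-8.1, -0.2, 7.0]
gripper_width: -0.004
```

```bash
python3 -c "
from h import *
st()"
```

```text
t 6.4 tray [-11.8  97.7] z 47.1 F tray [-8.1  0.9] 7.0 yawerr -0.05 w -0.004
```

Emit:
send_rows(motion=[[0.014, 0, 0, 0, 0], [0.014, -0.04, 0, 0, 0], [0.014, -0.085, 0, 0, 0], [0.014, -0.13, 0, 0, 0], [0.014, -0.17, 0, 0, 0], [0.014, -0.196, 0, 0, 0], [0.012, -0.196, 0, 0, 0], [0.01, -0.196, 0, 0, 0], [0.008, -0.196, 0, 0, 0], [0.006, -0.196, 0, 0, 0], [0.004, -0.196, 0, 0, 0], [0.002, -0.196, 0, 0, 0], [0.0, -0.196, 0, 0, 0], [-0.002, -0.196, 0, 0, 0], [-0.004, -0.196, 0, 0, 0], [-0.006, -0.196, 0, 0, 0], [-0.008, -0.196, 0, 0, 0], [-0.01, -0.196, 0, 0, 0]])

```text
t: 8.2
eef_pos: [538.2, -172.0, 47.3]
ee_rot: [-0.065, 0.998, -0.0, 0.0]
ft_force: [-2.5, 0.3, -2.0]
gripper_width: 0.004
```

```bash
python3 -c "
from h import *
st()"
```

```text
t 8.2 tray [  0.  -97.9] z 47.3 F tray [-2.4  0.6] -2.0 yawerr 0.01 w 0.004
```

Emit:
send_rows(motion=[[0.016, 0, 0, 0, 0], [0.016, 0.04, 0, 0, 0], [0.016, 0.085, 0, 0, 0], [0.016, 0.13, 0, 0, 0], [0.016, 0.17, 0, 0, 0], [0.016, 0.196, 0, 0, 0], [0.014, 0.196, 0, 0, 0], [0.012, 0.196, 0, 0, 0], [0.01, 0.196, 0, 0, 0], [0.008, 0.196, 0, 0, 0], [0.006, 0.196, 0, 0, 0], [0.004, 0.196, 0, 0, 0], [0.002, 0.196, 0, 0, 0], [0, 0.196, 0, 0, 0], [-0.002, 0.196, 0, 0, 0], [-0.004, 0.196, 0, 0, 0], [-0.006, 0.196, 0, 0, 0], [-0.008, 0.196, 0, 0, 0]])

```text
t: 10.0
eef_pos: [519.6, 22.4, 47.1]
ee_rot: [-0.064, 0.998, 0.0, -0.001]
ft_force: [-6.8, -0.3, 6.1]
gripper_width: -0.002
```

```bash
python3 -c "
from h import *
st()"
```

```text
t 10.0 tray [ 6.6 97.3] z 47.1 F tray [-6.7  0.6] 6.1 yawerr -0.08 w -0.002
```

Emit:
send_rows(motion=[[0.012, 0, 0, 0, 0], [0.012, -0.04, 0, 0, 0], [0.012, -0.085, 0, 0, 0], [0.012, -0.13, 0, 0, 0], [0.012, -0.17, 0, 0, 0], [0.012, -0.196, 0, 0, 0], [0.01, -0.196, 0, 0, 0], [0.008, -0.196, 0, 0, 0], [0.006, -0.196, 0, 0, 0], [0.004, -0.196, 0, 0, 0], [0.002, -0.196, 0, 0, 0], [0.0, -0.196, 0, 0, 0], [-0.002, -0.196, 0, 0, 0], [-0.004, -0.196, 0, 0, 0], [-0.006, -0.196, 0, 0, 0], [-0.008, -0.196, 0, 0, 0]])

```text
t: 11.6
eef_pos: [553.3, -169.1, 47.3]
ee_rot: [-0.065, 0.998, -0.0, -0.001]
ft_force: [-5.1, -1.2, 3.0]
gripper_width: -0.002
```

```bash
python3 -c "
from h import *
st()"
```

```text
t 11.6 tray [ 15.3 -97. ] z 47.3 F tray [-5.3 -0.5] 3.0 yawerr 0.07 w -0.002
```

Emit:
send_rows(motion=[[0.013, 0, 0, 0, 0], [0.013, 0.04, 0, 0, 0], [0.013, 0.085, 0, 0, 0], [0.013, 0.13, 0, 0, 0], [0.013, 0.17, 0, 0, 0], [0.013, 0.196, 0, 0, 0], [0.011, 0.196, 0, 0, 0], [0.009, 0.196, 0, 0, 0], [0.007, 0.196, 0, 0, 0], [0.005, 0.196, 0, 0, 0], [0.003, 0.196, 0, 0, 0], [0.001, 0.196, 0, 0, 0], [-0.001, 0.196, 0, 0, 0], [-0.003, 0.196, 0, 0, 0], [-0.005, 0.196, 0, 0, 0], [-0.007, 0.196, 0, 0, 0], [-0.009, 0.196, 0, 0, 0]])

```text
t: 13.3
eef_pos: [536.3, 24.6, 47.1]
ee_rot: [-0.064, 0.998, 0.0, -0.001]
ft_force: [-7.4, -0.3, 6.4]
gripper_width: 0.005
```

```bash
python3 -c "
from h import *
st()"
```

```text
t 13.3 tray [23.4 97.3] z 47.1 F tray [-7.3  0.7] 6.4 yawerr -0.07 w 0.005
```

Emit:
send_rows(motion=[[0.013, 0, 0, 0, 0], [0.013, -0.04, 0, 0, 0], [0.013, -0.085, 0, 0, 0], [0.013, -0.13, 0, 0, 0], [0.013, -0.17, 0, 0, 0], [0.013, -0.196, 0, 0, 0], [0.011, -0.196, 0, 0, 0], [0.009, -0.196, 0, 0, 0], [0.007, -0.196, 0, 0, 0], [0.005, -0.196, 0, 0, 0], [0.003, -0.196, 0, 0, 0], [0.001, -0.196, 0, 0, 0], [-0.001, -0.196, 0, 0, 0], [-0.003, -0.196, 0, 0, 0], [-0.005, -0.196, 0, 0, 0], [-0.007, -0.196, 0, 0, 0]])

```text
t: 14.9
eef_pos: [569.9, -167.7, 47.2]
ee_rot: [-0.065, 0.998, 0.0, -0.0]
ft_force: [-2.2, -0.5, -2.2]
gripper_width: 0.001
```

```bash
python3 -c "
from h import *
st()"
```

```text
t 14.9 tray [ 32.  -97.8] z 47.2 F tray [-2.2 -0.2] -2.2 yawerr 0.03 w 0.001
```

Emit:
send_rows(motion=[[0.013, 0, 0, 0, 0], [0.013, 0.04, 0, 0, 0], [0.013, 0.085, 0, 0, 0], [0.013, 0.13, 0, 0, 0], [0.013, 0.17, 0, 0, 0], [0.013, 0.196, 0, 0, 0], [0.011, 0.196, 0, 0, 0], [0.009, 0.196, 0, 0, 0], [0.007, 0.196, 0, 0, 0], [0.005, 0.196, 0, 0, 0], [0.003, 0.196, 0, 0, 0], [0.001, 0.196, 0, 0, 0], [-0.001, 0.196, 0, 0, 0], [-0.003, 0.196, 0, 0, 0], [-0.005, 0.196, 0, 0, 0]])

```text
t: 16.4
eef_pos: [548.4, 26.1, 47.2]
ee_rot: [-0.064, 0.998, 0.0, -0.001]
ft_force: [-7.7, -0.6, 6.1]
gripper_width: -0.001
```

```bash
python3 -c "
from h import *
st()"
```

```text
t 16.4 tray [35.6 97.2] z 47.2 F tray [-7.7  0.4] 6.1 yawerr -0.08 w -0.001
```

Emit:
send_rows(motion=[[0.01, 0, 0, 0, 0], [0.01, -0.04, 0, 0, 0], [0.01, -0.085, 0, 0, 0], [0.01, -0.13, 0, 0, 0], [0.01, -0.17, 0, 0, 0], [0.01, -0.196, 0, 0, 0], [0.008, -0.196, 0, 0, 0], [0.006, -0.196, 0, 0, 0], [0.004, -0.196, 0, 0, 0], [0.002, -0.196, 0, 0, 0], [0.001, -0.196, 0, 0, 0], [0.0, -0.196, 0, 0, 0]])

```text
t: 17.6
eef_pos: [574.0, -166.4, 47.3]
ee_rot: [-0.065, 0.998, -0.0, -0.001]
ft_force: [-4.9, -1.6, 1.7]
gripper_width: 0.0
```

```bash
python3 -c "
from h import *
st()"
```

```text
t 17.6 tray [ 36.3 -97. ] z 47.3 F tray [-5.  -0.9] 1.7 yawerr 0.07 w 0.0
```

Near home now, so I'm advancing in 1 mm steps with force checks.

Emit:
send_rows(motion=[[-0.0005, 0, 0, 0, 0], [-0.001, 0, 0, 0, 0], [-0.0015, 0, 0, 0, 0], [-0.002, 0, 0, 0, 0]])

```text
t: 18.0
eef_pos: [575.3, -166.2, 47.4]
ee_rot: [-0.065, 0.998, -0.0, -0.001]
ft_force: [-9.9, -2.6, 6.6]
gripper_width: 0.0
```

Emit:
send_rows(motion=[[-0.0005, 0, 0, 0, 0], [-0.001, 0, 0, 0, 0]])

```text
t: 18.2
eef_pos: [575.6, -166.2, 47.5]
ee_rot: [-0.065, 0.998, -0.0, -0.002]
ft_force: [-13.3, -3.0, 9.9]
gripper_width: 0.0
```

Emit:
send_rows(motion=[[-0.0005, 0, 0, 0, 0], [-0.001, 0, 0, 0, 0]])

```text
t: 18.4
eef_pos: [575.8, -166.2, 47.6]
ee_rot: [-0.065, 0.998, -0.0, -0.003]
ft_force: [-18.7, -2.6, 13.2]
gripper_width: 0.0
```

```bash
python3 -c "
from h import *
st()"
```

```text
t 18.4 tray [ 38.1 -97. ] z 47.6 F tray [-18.8  -0.1] 13.2 yawerr 0.03 w 0.0
```

The right end is against the wall, with force rising and no motion. Now the left.

Emit:
send_rows(motion=[[0.009, 0, 0, 0, 0], [0.011, -0.0, 0, 0, 0], [0.011, 0.04, 0, 0, 0], [0.011, 0.085, 0, 0, 0], [0.011, 0.13, 0, 0, 0], [0.011, 0.17, 0, 0, 0], [0.011, 0.196, 0, 0, 0], [0.009, 0.196, 0, 0, 0], [0.007, 0.196, 0, 0, 0], [0.005, 0.196, 0, 0, 0], [0.004, 0.196, 0, 0, 0], [0.003, 0.196, 0, 0, 0], [0.002, 0.196, 0, 0, 0]])

```text
t: 19.7
eef_pos: [550.2, 26.6, 47.1]
ee_rot: [-0.064, 0.998, 0.0, -0.001]
ft_force: [-7.0, 0.7, 6.0]
gripper_width: 0.003
```

Emit:
send_rows(motion=[[-0.0005, 0, 0, 0, 0], [-0.001, 0, 0, 0, 0]])

```text
t: 19.9
eef_pos: [550.4, 26.6, 47.1]
ee_rot: [-0.064, 0.998, 0.0, -0.002]
ft_force: [-12.4, -0.3, 9.9]
gripper_width: 0.0
```

```bash
python3 -c "
from h import *
st()"
```

```text
t 19.9 tray [37.7 97.5] z 47.1 F tray [-12.3   1.3] 9.9 yawerr -0.07 w 0.0
```

Emit:
send_rows(motion=[[-0.0005, 0, 0, 0, 0], [-0.0008, 0, 0, 0, 0]])

```text
t: 20.1
eef_pos: [550.5, 26.7, 47.2]
ee_rot: [-0.064, 0.998, -0.0, -0.003]
ft_force: [-15.5, -2.2, 12.9]
gripper_width: -0.0
```

Emit:
send_rows(motion=[[0.02, 0, 0, 0, 0], [0.04, 0, 0, 0, 0], [0.06, 0, -0.03, 0, 0], [0.06, 0, -0.08, 0, 0], [0.11, 0, -0.08, 0, 0], [0.16, 0, -0.08, 0, 0], [0.16, 0, -0.08, 0, 0], [0.16, 0, -0.08, 0, 0]])

```text
t: 20.9
eef_pos: [394.4, 6.2, 127.9]
ee_rot: [-0.064, 0.998, -0.0, 0.001]
ft_force: [0.5, -0.7, -0.3]
gripper_width: -0.003
```

```bash
python3 - <<'E'
from h import *
st();a=cam('top')['color'][195:320,270:430,::-1]
b=cam('side')['color'][150:270,270:430,::-1]
cv2.imwrite('pics/c4.png',cv2.resize(np.hstack([a[:120],b]),None,fx=2.5,fy=2.5,interpolation=cv2.INTER_CUBIC))
cv2.imwrite('pics/c4t.png',cv2.resize(a,None,fx=4.5,fy=4.5,interpolation=cv2.INTER_CUBIC))
E
```

```text
t 20.9 tray [-119.6   97.3] z 127.9 F tray [ 0.4 -0.8] -0.3 yawerr -0.09 w -0.003
```

View pics/c4.png

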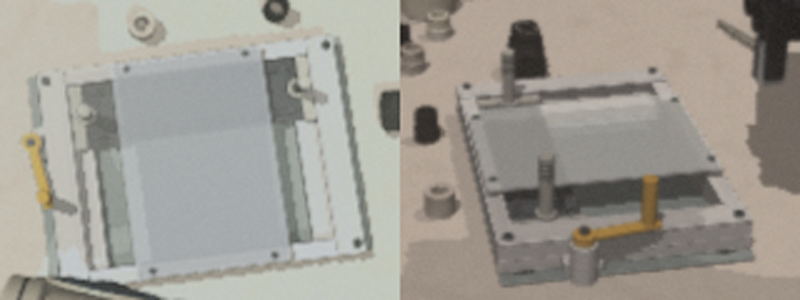

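The picture shows both ends at the far side, with the left post at crop (86,112) and the right at (295,88). The catch is still open and the loose parts haven't moved. I'll re-touch the right end lightly to make sure it didn't rebound.

Emit:
send_rows(motion=[[-0.03, -0.04, 0, 0, 0], [-0.06, -0.08, 0, 0, 0], [-0.09, -0.12, 0, 0, 0], [-0.12, -0.16, 0, 0, 0], [-0.144, -0.196, 0, 0, 0], [-0.144, -0.196, 0.04, 0, 0], [-0.144, -0.196, 0.08, 0, 0], [-0.146, -0.196, 0.08, 0, 0], [-0.149, -0.196, 0.08, 0, 0], [-0.152, -0.196, 0.08, 0, 0], [-0.154, -0.196, 0.08, 0, 0], [-0.156, -0.196, 0.08, 0, 0], [-0.157, -0.196, 0.08, 0, 0]])

```text
t: 22.3
eef_pos: [575.4, -167.2, 48.4]
ee_rot: [-0.065, 0.998, -0.001, -0.0]
ft_force: [-7.0, -1.6, 5.7]
gripper_width: 0.002
```

Emit:
send_rows(motion=[[-0.0005, 0, 0, 0, 0], [-0.001, 0, 0, 0, 0]])

```text
t: 22.5
eef_pos: [575.4, -167.1, 48.1]
ee_rot: [-0.065, 0.998, -0.0, -0.001]
ft_force: [-10.0, -1.9, 8.4]
gripper_width: 0.003
```

```bash
python3 -c "
from h import *
st()"
```

```text
t 22.5 tray [ 37.5 -97.9] z 48.1 F tray [-10.2  -0.6] 8.4 yawerr -0.0 w 0.003
```

The right end holds at the wall. Next is the catch: I'll go high to a point outside the knob.

Emit:
send_rows(motion=[[0.02, 0, 0, 0, 0], [0.02, 0, -0.04, 0, 0], [0.025, 0, -0.08, 0, 0], [0.03, 0.045, -0.08, 0, 0], [0.035, 0.09, -0.08, 0, 0], [0.04, 0.135, -0.08, 0, 0], [0.045, 0.18, -0.08, 0, 0], [0.05, 0.225, -0.08, 0, 0], [0.053, 0.27, -0.08, 0, 0], [0.053, 0.29, -0.08, 0, 0], [0.053, 0.29, -0.08, 0, 0], [0.053, 0.29, -0.04, 0, 0], [0.053, 0.29, 0, 0, 0], [0.053, 0.29, 0, 0, 0], [0.053, 0.284, 0, 0, 0], [0.053, 0.278, 0, 0, 0]])

```text
t: 24.1
eef_pos: [489.5, 101.1, 49.2]
ee_rot: [-0.065, 0.998, -0.0, 0.001]
ft_force: [1.1, -0.2, -0.2]
gripper_width: -0.001
```

```bash
python3 - <<'E'
from h import *
st()
E
```

```text
t 24.1 tray [-13.2 179.2] z 49.2 F tray [ 1.  -0.3] -0.2 yawerr 0.01 w -0.001
```

Emit:
send_rows(motion=[[0, -0.004, 0, 0, 0], [0, -0.008, 0, 0, 0], [0, -0.012, 0, 0, 0], [0, -0.016, 0, 0, 0], [0, -0.02, 0, 0, 0], [0, -0.023, 0, 0, 0]])

```text
t: 24.7
eef_pos: [491.3, 78.9, 47.4]
ee_rot: [-0.065, 0.998, 0.0, 0.0]
ft_force: [0.4, 1.8, 0.2]
gripper_width: 0.002
```

```bash
python3 - <<'E'
from h import *
st()
b=cam('side')['color'][130:280,260:440,::-1]
cv2.imwrite('pics/c5.png',cv2.resize(b,None,fx=3,fy=3,interpolation=cv2.INTER_CUBIC))
E
```

```text
t 24.7 tray [-14.2 157. ] z 47.4 F tray [0.6 1.7] 0.2 yawerr 0.03 w 0.002
```

View pics/c5.png

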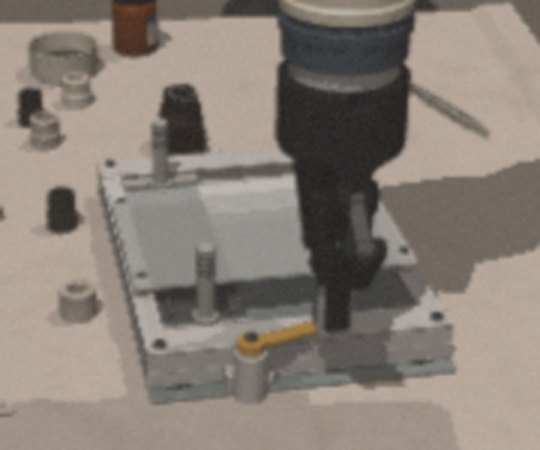

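The bar has begun to swing at 1.7 N, and the finger is hiding the knob at about (320,290). I'll continue along the arc, pushing inward.

Emit:
send_rows(motion=[[-0.001, -0.004, 0, 0, 0], [-0.003, -0.008, 0, 0, 0], [-0.005, -0.012, 0, 0, 0], [-0.007, -0.015, 0, 0, 0], [-0.009, -0.018, 0, 0, 0], [-0.012, -0.021, 0, 0, 0], [-0.015, -0.024, 0, 0, 0], [-0.018, -0.027, 0, 0, 0], [-0.02, -0.029, 0, 0, 0], [-0.022, -0.031, 0, 0, 0]])

```text
t: 25.75
eef_pos: [517.3, 51.4, 47.3]
ee_rot: [-0.065, 0.998, 0.0, 0.0]
ft_force: [0.3, 5.7, -2.2]
gripper_width: -0.002
```

```bash
python3 - <<'E'
from h import *
st()
E
```

```text
t 25.75 tray [  8.1 126.3] z 47.3 F tray [1.  5.6] -2.2 yawerr 0.04 w -0.002
```

Emit:
send_rows(motion=[[0, 0.018, 0, 0, 0], [0.035, 0.018, 0, 0, 0], [0.035, 0.018, 0, 0, 0], [0.035, -0.024, 0, 0, 0], [0.035, -0.024, 0, 0, 0], [0.025, -0.024, 0, 0, 0], [0.02, -0.024, 0, 0, 0], [0.016, -0.024, 0, 0, 0], [0.012, -0.025, 0, 0, 0], [0.008, -0.025, 0, 0, 0], [0.004, -0.026, 0, 0, 0], [0.001, -0.027, 0, 0, 0], [-0.002, -0.027, 0, 0, 0], [-0.005, -0.028, 0, 0, 0]])

```text
t: 27.15
eef_pos: [525.7, 24.3, 47.3]
ee_rot: [-0.065, 0.998, 0.0, 0.0]
ft_force: [-1.7, 0.1, -0.6]
gripper_width: 0.001
```

Emit:
send_rows(motion=[[-0.002, 0, 0, 0, 0], [-0.004, 0, 0, 0, 0], [-0.005, 0, 0, 0, 0]])

```text
t: 27.45
eef_pos: [530.7, 24.7, 47.4]
ee_rot: [-0.065, 0.998, -0.0, 0.0]
ft_force: [-0.4, -1.8, -0.2]
gripper_width: -0.001
```

```bash
python3 - <<'E'
from h import *
st()
E
```

```text
t 27.45 tray [17.9 98.1] z 47.4 F tray [-0.6 -1.8] -0.2 yawerr 0.01 w -0.001
```

Emit:
send_rows(motion=[[-0.001, 0, 0, 0, 0], [-0.002, 0, 0, 0, 0]])

```text
t: 27.65
eef_pos: [531.5, 24.8, 47.2]
ee_rot: [-0.065, 0.998, -0.0, -0.001]
ft_force: [-8.2, -4.0, 5.5]
gripper_width: 0.0
```

Emit:
send_rows(motion=[[-0.0005, 0, 0, 0, 0], [-0.001, 0, 0, 0, 0]])

```text
t: 27.85
eef_pos: [531.6, 24.8, 47.2]
ee_rot: [-0.065, 0.998, -0.0, -0.002]
ft_force: [-10.8, -4.2, 6.8]
gripper_width: 0.004
```

```bash
python3 - <<'E'
from h import *
st()
E
```

```text
t 27.85 tray [18.8 98.1] z 47.2 F tray [-11.3  -2.8] 6.8 yawerr 0.01 w 0.004
```

The catch is at its stop, with 11 N at x=18.8 against 19 expected. I'll retreat and look.

Emit:
send_rows(motion=[[0.02, 0, 0, 0, 0], [0.04, 0, 0, 0, 0], [0.06, 0, -0.03, 0, 0], [0.08, 0, -0.08, 0, 0], [0.12, 0, -0.1, 0, 0], [0.15, 0, -0.1, 0, 0], [0.15, 0, -0.1, 0, 0], [0.15, 0, -0.1, 0, 0], [0.15, 0, -0.1, 0, 0]])

```text
t: 28.75
eef_pos: [385.6, 5.7, 147.4]
ee_rot: [-0.065, 0.998, -0.0, 0.0]
ft_force: [0.3, 0.4, -0.3]
gripper_width: -0.003
```

```bash
python3 - <<'E'
from h import *
st();a=cam('top')['color'][195:320,270:430,::-1]
b=cam('side')['color'][150:275,270:430,::-1]
cv2.imwrite('pics/c6.png',cv2.resize(np.vstack([a,b])[:, :],None,fx=2.4,fy=2.4,interpolation=cv2.INTER_CUBIC))
E
```

```text
t 28.75 tray [-128.5   98. ] z 147.4 F tray [0.4 0.4] -0.3 yawerr 0.02 w -0.003
```

View pics/c6.png

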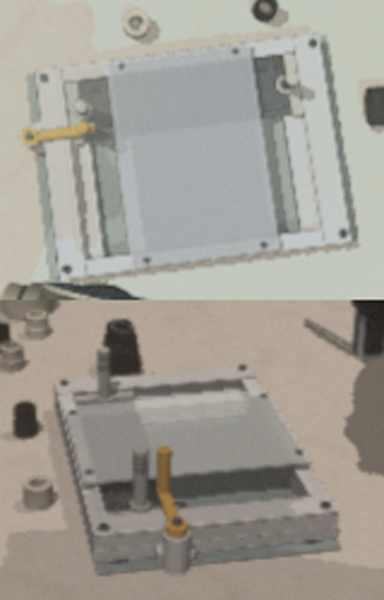

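The bar runs from (28,135) to (90,127), parallel to the tray's far edge and just behind the left post at (82,106). The right post is at (284,84), the loose parts are untouched, and the robot is clear.

```bash
python3 -c "
from h import *
print(workorder.job_done());st()"
```

```text
the job is handed in; nothing more can be done
None
the job is handed in; nothing more can be done
```

The shutter is home against the far wall at both ends and the catch is swung fully across behind the left post. I handed the job in with the clock at about 29 s of the 72 s allowed; no verdict was reported.

- **Shutter:** I worked it along by alternate pushes on the two posts. One end led by about 12 mm at most, and it never jammed. At the wall the finger stopped at tray x = 37.7 to 38.1 mm at both posts, close to the 38 mm expected for home. A second light touch on the right post, after the left was home, showed it had not rebounded.
- **Forces:** While sliding, readings were about 10 N or less. The highest reading was about 23 N in total, 18.8 N of it along the tray, during the right end's first press on the wall. That is under the 25 N limit but not by much. The catch took 2 to 6 N to swing and about 14 N in total at its stop.
- **Catch:** It met its stop with the finger at x = 18.8 mm, against 19 mm expected. The last pictures show the bar square across behind the left post.
- **Other checks:** In the same pictures the loose parts look unmoved and the gripper is well clear.

One early measurement disagreed: the two cameras differed by about 14 mm in y. I had taken the tray's corner screws to be at the wrong height; at 31.5 mm the two views agreed. The shutter's final position was judged from finger contact and the pictures; I did not measure the post positions again from the images.

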